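# Slacken the front propeller nuts of a quadcopter, one of them left-hand threaded

### The arm

A 7-joint arm with a two-finger parallel gripper is mounted at the origin on the work surface. World frame = base frame: x ahead of the robot, y to its left, z up, the work surface at z = 0. Lengths are in m, angles in rad, forces in N, time in s.
With the tool pointing down it reaches from about 0.425 to 0.925 m from the base axis. Payload 6.8 kg.
Tool frame: the origin (TCP) lies where the fingers leave the gripper's body, on its centre line; the fingertips stand 73 mm ahead of it and the grasp point (between the pads) lies 54 mm ahead of it; z points along the fingers, y is the direction in which the jaws open and shut (so a half turn about z gives the same grasp; the last joint's range is limited). The gripper opens to 85 mm and grips with 20 to 120 N. Pads are 22 mm wide; open, the fingers measure 114 mm over their backs; the gripper's body (76 mm by 85 mm) begins 54 mm behind the grasp point. The pads swing forward as they close: fully open they stand 13 mm farther back than shut.
Start: joints at [1.086, 0.477, 0.022, 1.555, -0.011, 1.109, -0.083], TCP at [0.248, -0.628, 0.304] pointing down, gripper open.
Joint ranges: [-2.96, 2.96], [-0.34, 2.1], [-1.41, 1.46], [0.24, 2.44], [-1.37, 4.51], [0.17, 1.92], [-2.96, 2.96]. Speed limits (rad/s): [2.39, 2.39, 3.14, 3.14, 3.14, 3.14, 3.14].

### API

Orientations are given as a rotation vector (axis times angle).
In Python, from bench import r gives the robot as it stands.
- The arm moves only by the shell command python3 -m handwheel 'ROWS' [FORCE]. ROWS is JSON, a list that holds one entry, the list of rows, each a list of 7 numbers: the shift along the world's x, y, z in m, then the turn, a rotation vector about the world's x, y, z in rad, then the finger opening in m, from 0 to 0.0854. A call has 1 to 10 rows; each row shifts and turns the commanded pose from where the row before left it; what a row does not reach is not made up. A row lasts 1/12 s, in which the tool goes at most 41.7 mm and 7.16 degrees, less where a joint would pass 70% of its speed; a pose out of reach is approached as far as the arm can. A call is refused whole if a number of a shift passes 0.0417 or a number of a turn 0.125, either way. A call with a gripper value outside its range is refused whole. The fingers move at their own pace and stop on an object; FORCE is the grip in N (left out, the last holds). Time passes only in rows, so rows that do not move let the fingers close. It gives the time, the measured TCP pose, the force and the opening at its end, in the units of the state.
- r.get_obs(): the state, without advancing time (a new reading comes with each control period).
- r.grab_frame(name): name is "side" or "top"; returns (picture, depth): 384x512x3 uint8, red, green, blue; 384x512 float32, m along the optical axis (not along the pixel's ray), 0 where there is no reading.
- r.get_calibration(name): a dict with "vertical_fov" (degrees; the focal length in pixels is half the picture's height over the tangent of half this angle, whatever the lens; pixels are square), "cx", "cy" (the principal point, pixels), "R" (3x3) and "t" (3): a world point X has camera coordinates R X + t. Camera axes: x right, y down, z forward; pixel columns grow to the right and rows downward; lengths in m; the calibration is good to about 2 mm. A picture is of the moment at which its call begins. get_calibration takes no time and is no camera call.
- r.hand_in(): hands the job in, once; it reports no verdict.
Trained networks look in the newest picture that a camera, given by its name, has taken for a name from the list of things; names that differ only in an ending like _2 or _b are one class to them, and where a whole thing is asked for, a point or a joint stands for the part that bears it (a point fixed in the world has none). Each returns a list of dicts, best first, with "p" (0 to 1); they miss things now and then, are a little off and sometimes report something else, mostly with a low value. They report only what shows in the picture. A call takes as long as a camera call.
- r.masks_of(label, camera): "pixels" (384x512 bool, what is visible of it) and "at" ([column, row] in pixels, amid what is visible of it).
The state is a dict: "clock": time; "joints": joint angles; "qvel": joint speeds; "tau": joint torques, N m; "tcp_pos": TCP position; "orientation": TCP orientation; "contact_force": force on the tool from outside, world axes, zero at the start; "moment": the same for the moment, N m; "grip_width": finger opening in m.
Only numpy, scipy, OpenCV 4.12 (cv2) and the standard library are available. Lean on these libraries where they do the work, as an engineer would, in place of code of your own. Each camera call takes 0.05 s, during which the arm holds its last target.

### The job

Slacken the propeller nuts on the two front motors (camera end, nearer the robot) of the quadcopter by at least two flats of the hexagon (a third of a turn) each, so that the propellers can be changed, and leave the nuts on their studs. One of the two has a left-hand thread and nothing shows which: feel each nut gently both ways, back off as soon as it goes solid, and never force it so far that the blade is wrenched out of its holding clip. Do not knock the airframe or shift the things lying about.

Things in the scene. Friction and masses are not known exactly. Their poses are not given: they have to be found in the camera images.
- airframe: Dark H-frame quadcopter in a plywood cradle screwed to the bench: it does not move. Origin on the bench under its middle; z up, +x to its tail, -x to its nose (camera, nearer the robot). Cross booms at x -145 (front) and +145 (rear) carry motors at y +150 and -150. Only the two front motors are worked on; the rear ones look the same.
- clips (a point): Middle of the front boom, at the height of its tube, 115 above the bench, axes as the airframe. On the boom, 65 either side of here (85 from each motor axis), a grey clip with foam cheeks holds the inner blade of each 230 mm two-bladed propeller; clip tops 168 above the bench. Behind it stand the battery with strap (top 161, 140 behind here) and the satellite puck (top 189, 255 behind here).
- hex_a (a point): Middle of a front motor's aluminium hex nut, on its upright axis, 176 above the bench: 16 across flats, hexagon from 8 below to 8 above here, dark round nose (11 across) to 17 above. Its x axis is square to a pair of flats (others every 60 degrees). The nut sits on the black hub (25 across, top 8 below here; blades 11 below). Which front motor, left or right, varies.
- nut_a (a joint): How far that nut is unscrewed from its propeller, rad: 0 = tight (start), growing as it loosens, whichever way the thread runs. Turned the tightening way it stays at 0 and takes the propeller along. Locking nut: a steady 0.12 N m turns it loose, all the way. Rises 1.5 mm a turn; leaves its stud after 9.4 rad.
- prop_a (a joint): Twist of that propeller (with hub and motor bell) in its springy clip, rad: 0 = at rest, counter-clockwise from above positive. The clip resists with 2 N m per rad, so the 0.12 N m nut drag twists it 0.06 rad, and it springs back when let go; beyond 0.18 rad (0.36 N m) the blade is wrenched out of the clip.
- hex_b (a point): Middle of a front motor's aluminium hex nut, on its upright axis, 176 above the bench: 16 across flats, hexagon from 8 below to 8 above here, dark round nose (11 across) to 17 above. Its x axis is square to a pair of flats (others every 60 degrees). The nut sits on the black hub (25 across, top 8 below here; blades 11 below). Which front motor, left or right, varies.
- nut_b (a joint): How far that nut is unscrewed from its propeller, rad: 0 = tight (start), growing as it loosens, whichever way the thread runs. Turned the tightening way it stays at 0 and takes the propeller along. Locking nut: a steady 0.12 N m turns it loose, all the way. Rises 1.5 mm a turn; leaves its stud after 9.4 rad.
- prop_b (a joint): Twist of that propeller (with hub and motor bell) in its springy clip, rad: 0 = at rest, counter-clockwise from above positive. The clip resists with 2 N m per rad, so the 0.12 N m nut drag twists it 0.06 rad, and it springs back when let go; beyond 0.18 rad (0.36 N m) the blade is wrenched out of the clip.
- hammer: Bystander, loose on the bench: claw-type bench hammer with a wooden handle, about 300 long. Leave it where it is.
- screwdriver: Bystander, loose on the bench: green-handled screwdriver. Leave it where it is.
- case: Bystander, loose on the bench: yellow plastic case 120 x 55 x 45. Leave it where it is.
- calculator: Bystander, loose on the bench: pocket calculator 165 x 82 x 18. Leave it where it is.
- pliers: Bystander, loose on the bench: long-nose pliers with black grips, about 150 long. Leave it where it is.
- bottle: Bystander, loose on the bench: white plastic bottle, 64 across, 150 tall. Leave it where it is.
- tub: Bystander, loose on the bench: clear plastic tub 130 x 100 x 50 with sleeves in it. Leave it where it is.
- spare_prop: Bystander, loose on the bench: loose spare two-bladed propeller, 237 across, lying flat on the bench. Leave it where it is.

How it is judged:
By the outcome, as a careful person would: the job done as asked, in the order asked, and still so for the second after the job is handed in, with the robot touching nothing.
It also fails if it takes over 67 s, if anything falls off the work surface, if the arm or the gripper's body presses on something with over 40 N, if the wrist force passes 120 N, or if a joint passes its speed limit or range.

## Working session

There is one attempt and no reset: what is moved stays moved. The work goes in short steps, Python scripts to look and compute and a shell command to move; the robot and the scene stay as the last step left them, time stands still between calls to the robot, and variables do not carry over. Pictures are saved under pics/ and viewed, and the job is handed in when it is done.

```bash
ls; mkdir -p pics
cat > h.py <<'E'
import numpy as np,cv2
from bench import r
from scipy.spatial.transform import Rotation as Ro
def pix2w(name,u,v,d):
    c=r.get_calibration(name);f=192/np.tan(np.radians(c["vertical_fov"])/2)
    p=np.array([(u-c["cx"])/f*d,(v-c["cy"])/f*d,d])
    return np.array(c["R"]).T@(p-np.array(c["t"]))
def ray(name,u,v,z):
    c=r.get_calibration(name);f=192/np.tan(np.radians(c["vertical_fov"])/2)
    R=np.array(c["R"]);t=np.array(c["t"]);o=-R.T@t
    d=R.T@np.array([(u-c["cx"])/f,(v-c["cy"])/f,1]);return o+d*(z-o[2])/d[2]
def w2pix(name,X):
    c=r.get_calibration(name);f=192/np.tan(np.radians(c["vertical_fov"])/2)
    p=np.array(c["R"])@np.array(X)+np.array(c["t"]);return np.array([c["cx"]+f*p[0]/p[2],c["cy"]+f*p[1]/p[2],p[2]])
E
python3 - <<'E'
from h import *
for n in("side","top"):
    p,d=r.grab_frame(n);cv2.imwrite(f"pics/{n}0.png",p[:,:,::-1]);np.save(f"{n}d.npy",d);np.save(f"{n}p.npy",p)
    c=r.get_calibration(n);print(n,c["vertical_fov"],c["cx"],c["cy"],np.round(c["R"],3).tolist(),np.round(c["t"],3), -np.array(c["R"]).T@c["t"])
    for l in("hex_a","airframe","clips"):
        try:
            for m in r.masks_of(l,n):print(n,l,round(m["p"],2),m["at"],m["pixels"].sum())
        except Exception as e:print(e)
print(r.get_obs())
E
```

```text
pics
side 56.2692064168794 251.3189148289915 187.3831301768836 [[-0.998, -0.064, -0.019], [-0.025, 0.613, -0.79], [0.062, -0.788, -0.613]] [0.498 0.137 1.232] [0.42317484 0.91895064 0.8728144 ]
side hex_a 0.39 [231.2, 212.9] 48
side airframe 0.72 [178.4, 197.9] 4015
side clips 0.98 [177.9, 199.0] 4010
top 50.83953279850595 256.65624646689895 189.58362166879357 [[-0.024, -1.0, 0.006], [-0.988, 0.023, -0.15], [0.15, -0.009, -0.989]] [-0.003  0.513  1.213] [ 0.32456596 -0.00384147  1.2763148 ]
top hex_a 0.25 [108.5, 188.8] 666
top airframe 0.7 [249.3, 115.2] 6974
top clips 0.96 [250.4, 113.2] 6963
{'clock': 0.4, 'joints': array([ 1.0859118 ,  0.4771304 ,  0.02240828,  1.5555222 , -0.01150907,
        1.10928617, -0.08310145]), 'qvel': array([-0.00022077, -0.00313291,  0.00122748, -0.00117981,  0.00139625,
        0.00013453,  0.00125043]), 'tau': array([-1.72565804e-03, -5.95635509e+01,  1.60395227e+00, -2.81124061e+01,
        1.23923688e-02,  3.90249057e-03,  5.22301264e-05]), 'tcp_pos': array([ 0.24833919, -0.62761796,  0.30376887]), 'orientation': array([-3.08580820e+00, -5.88262757e-01,  7.04783742e-05]), 'contact_force': array([0.70712243, 0.11416829, 0.17032408]), 'moment': array([-0.00739195,  0.03564315,  0.01421621]), 'grip_width': 0.08534949900602411}
```

View pics/top0.png

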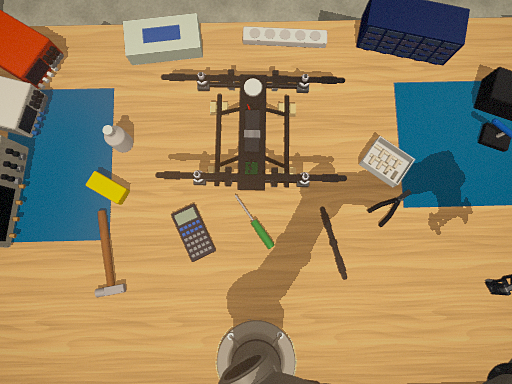

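View pics/side0.png

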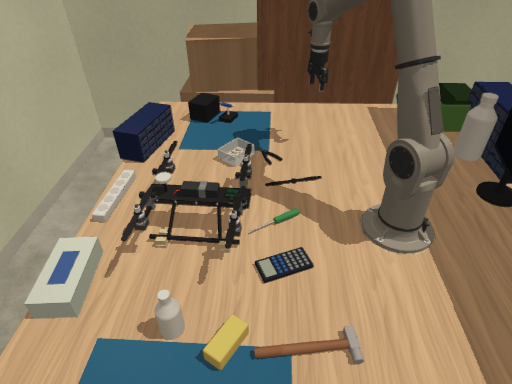

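Run:
```python
from h import *
p=np.load("topp.npy");s=np.load("sidep.npy")
a=[cv2.resize(x[:,:,::-1],None,fx=10,fy=10,interpolation=cv2.INTER_CUBIC) for x in (p[163:193,180:220],p[163:193,286:326],s[200:230,215:255],s[145:175,230:270])]
cv2.imwrite("pics/z0.png",np.vstack([np.hstack(a[:2]),np.hstack(a[2:])]))
d=np.load("topd.npy")
for u,v in((198,178),(304,179),(202,81),(304,83)):
    w=d[v-6:v+7,u-6:u+7];k=np.unravel_index(w.argmin(),w.shape);vv,uu=v-6+k[0],u-6+k[1]
    print(uu,vv,pix2w("top",uu,vv,d[vv,uu]),ray("top",u,v,.185))
```

```text
192 175 [ 0.32456596 -0.00384147  1.2763148 ] [0.52629419 0.1456919  0.185     ]
304 175 [ 0.52608511 -0.14419493  0.19465772] [ 0.5167233  -0.14497869  0.185     ]
205 84 [ 0.32456596 -0.00384147  1.2763148 ] [0.80660657 0.133595   0.185     ]
305 77 [ 0.8097244  -0.1594583   0.19064272] [ 0.79426541 -0.15665125  0.185     ]
```

View pics/z0.png

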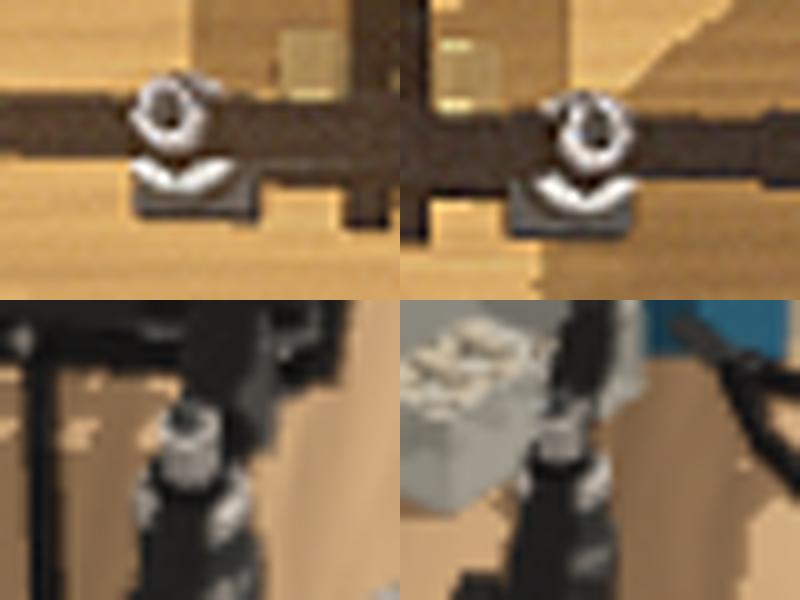

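Run:
```python
from h import *
fs=[r.grab_frame("top") for _ in range(4)]
p=np.mean([f[0].astype(float) for f in fs],0);d=np.load("topd.npy")
ss=[r.grab_frame("side") for _ in range(4)]
s=np.mean([f[0].astype(float) for f in ss],0)
np.save("pa.npy",p);np.save("sa.npy",s)
for nm,(u0,v0) in dict(L=(192,169),R=(300,171)).items():
    print(nm,u0,v0);print(p[v0:v0+12,u0:u0+12].mean(2).astype(int))
    print(fs[0][1][v0:v0+12,u0:u0+12].round(3))
# sat check
for uv in ((196.8,174.2),(305.4,176.2)): print(ray("top",*uv,.184))
for uv in ((234,212),(246.3,158)): print("side",ray("side",*uv,.188))
```

```text
L 192 169
[[170 169 168 168 171 173 176 127 118 118 119 117]
 [160 158 157 155 158 112 127 144 126 112 114 116]
 [168 164 191 194 171 184  94 123 160 182 134 120]
 [121 108 213 138  91 109 182  84 100 111 113  87]
 [ 54  83 191 111  87  73 152 147  73  55  60  60]
 [ 49 187 166  92  89  67 141 207 123  58  58  64]
 [ 56 122 229 137  67  48 187 173  95  59  61  64]
 [ 61  57 150 238 198 231 204 147  76  53  62  64]
 [ 58  52  56 130 172 162 156 112  64  56  60  64]
 [ 74  41  82  52  67  71  64  50  34  50  49  57]
 [172 225 237 166  63  39  36 124 181 236 208 107]
 [174 124 218 231 239 108 177 224 235 216 133  66]]
[[1.298 1.299 1.307 1.299 1.297 1.295 1.3   1.304 1.3   1.296 1.299 1.301]
 [1.303 1.302 1.297 1.3   1.141 1.137 1.138 1.136 1.306 1.298 1.3   1.301]
 [1.296 1.299 1.137 1.141 1.111 1.114 1.128 1.137 1.139 1.137 1.303 1.298]
 [1.133 1.135 1.112 1.106 1.1   1.11  1.114 1.127 1.125 1.136 1.138 1.168]
 [1.132 1.128 1.11  1.1   1.103 1.104 1.113 1.113 1.131 1.13  1.133 1.133]
 [1.128 1.109 1.11  1.104 1.101 1.105 1.114 1.114 1.124 1.134 1.131 1.131]
 [1.134 1.126 1.112 1.104 1
[... 1403 characters left out ...]
1.135 1.133 1.133]
 [1.13  1.126 1.112 1.115 1.105 1.105 1.103 1.109 1.111 1.129 1.129 1.128]
 [1.13  1.127 1.114 1.115 1.112 1.108 1.107 1.108 1.129 1.133 1.132 1.131]
 [1.128 1.129 1.126 1.113 1.111 1.109 1.112 1.109 1.128 1.132 1.134 1.131]
 [1.131 1.126 1.126 1.123 1.113 1.12  1.122 1.133 1.128 1.131 1.127 1.132]
 [1.131 1.132 1.131 1.125 1.128 1.128 1.126 1.128 1.13  1.13  1.128 1.134]
 [1.13  1.136 1.135 1.129 1.125 1.124 1.13  1.135 1.134 1.295 1.297 1.294]
 [1.139 1.136 1.138 1.137 1.132 1.136 1.132 1.132 1.146 1.296 1.299 1.297]]
[0.53716877 0.14909602 0.184     ]
[ 0.52462597 -0.14928962  0.184     ]
side [0.53502827 0.15529334 0.188     ]
side [ 0.52107342 -0.1273435   0.188     ]
```

```bash
cat > fit.py <<'E'
from h import *
from scipy.optimize import minimize
def project(n,X):
    c=r.get_calibration(n);f=192/np.tan(np.radians(c["vertical_fov"])/2)
    q=X@np.array(c["R"]).T+np.array(c["t"]);return np.c_[c["cx"]+f*q[:,0]/q[:,2],c["cy"]+f*q[:,1]/q[:,2]]
SS=8
def masks(n,x,y,yaw,u0,v0,N):
    def poly(P):
        h=cv2.convexHull(((project(n,P)-[u0,v0]+.5)*SS*16).astype(np.int32))
        m=np.zeros((N*SS,N*SS),np.uint8);cv2.fillPoly(m,[h],1,shift=4);return m.astype(bool)
    a=yaw+np.pi/6+np.arange(6)*np.pi/3;hx=np.c_[np.cos(a),np.sin(a)]*.016/np.sqrt(3)+[x,y]
    z=lambda P,h:np.c_[P,np.full(len(P),h)]
    t=np.arange(24)*np.pi/12;ci=np.c_[np.cos(t),np.sin(t)]
    top=poly(z(hx,.184));nose=poly(np.r_[z(ci*.0055+[x,y],.184),z(ci*.0055+[x,y],.193)])
    cam=-np.array(r.get_calibration(n)["R"]).T@r.get_calibration(n)["t"]
    hub=poly(np.r_[z(ci*.0125+[x,y],.168),z(ci*.0125+[x,y],.164)])
    out=[nose,top&~nose];used=nose|top
    for k in range(6):
        e=hx[[k,(k+1)%6]];nm=e.mean(0)-[x,y]
        if nm@(cam[:2]-e.mean(0))>0:
            f=poly(np.r_[z(e,.184),z(e,.168)])&~used;used|=f;out.append(f)
    out.append(hub&~used);used|=hub
    ar=np.array([m.reshape(N,SS,N,SS).mean((1,3)) for m in out]);us=used.reshape(N,SS,N,SS).mean((1,3))
    return ar,us
def cost(n,im,x,y,yaw,u0,v0,N=16):
    A,us=masks(n,x,y,yaw,u0,v0,N);sel=us>.98
    M=A[:,sel].T;b=im[v0:v0+N,u0:u0+N].mean(2)[sel]
    M=M[:,M.sum(0)>.3]
    w,*_=np.linalg.lstsq(M,b,rcond=None);e=M@w-b
    return (np.clip(e,-60,60)**2).mean(),w
if __name__=="__main__":
    for n,f in(("top","pa.npy"),("side","sa.npy")):
        im=np.load(f)
        for nm,g in dict(L=(.537,.149),R=(.525,-.149)).items():
            c=project(n,np.array([[*g,.18]]))[0];u0,v0=np.round(c).astype(int)-8;print(n,nm,c.round(1))
            best=[]
            for yaw in np.radians(np.arange(0,60,5)):
                b=min(((cost(n,im,g[0]+dx,g[1]+dy,yaw,u0,v0)[0],dx,dy) for dx in np.arange(-6,7,2)*1e-3 for dy in np.arange(-6,7,2)*1e-3))
                o=minimize(lambda q:cost(n,im,g[0]+q[0]*1e-3,g[1]+q[1]*1e-3,yaw+q[2],u0,v0)[0],[b[1]*1e3,b[2]*1e3,0],method="Nelder-Mead",options=dict(initial_simplex=np.array([[0,0,0],[1,0,0],[0,1,0],[0,0,.08]])+[b[1]*1e3,b[2]*1e3,0],maxiter=60))
                best.append((round(o.fun),*np.round(o.x[:2]*1e-3+g,4),round(np.degrees(yaw+o.x[2])%60,1)))
            best.sort();print(*best[:6],sep="\n")
E
time python3 fit.py
```

```text
top L [197.  174.5]Traceback (most recent call last):
  File "fit.py", line 39, in <module>
    o=minimize(lambda q:cost(n,im,g[0]+q[0]*1e-3,g[1]+q[1]*1e-3,yaw+q[2],u0,v0)[0],[b[1]*1e3,b[2]*1e3,0],method="Nelder-Mead",options=dict(initial_simplex=np.array([[0,0,0],[1,0,0],[0,1,0],[0,0,.08]])+[b[1]*1e3,b[2]*1e3,0],maxiter=60))
    res = _minimize_neldermead(fun, x0, args, callback, bounds=bounds,
                               **options)
    fsim[j] = func(sim[j])
              ~~~~^^^^^^^^
    fx = function(np.copy(x), *(wrapper_args + args))
  File "fit.py", line 39, in <lambda>
    o=minimize(lambda q:cost(n,im,g[0]+q[0]*1e-3,g[1]+q[1]*1e-3,yaw+q[2],u0,v0)[0],[b[1]*1e3,b[2]*1e3,0],method="Nelder-Mead",options=dict(initial_simplex=np.array([[0,0,0],[1,0,0],[0,1,0],[0,0,.08]])+[b[1]*1e3,b[2]*1e3,0],maxiter=60))
                        ~~~~^^^^^^^^^^^^^^^^^^^^^^^^^^^^^^^^^^^^^^^^^^^^^^^^^^^
  File "fit.py", line 26, in cost
    A,us=masks(n,x,y,yaw,u0,v0,N);sel=us>.98
         ~~~~~^^^^^^^^^^^^^^^^^^^
  File "fit.py", line 21, in masks
    f=poly(np.r_[z(e,.184),z(e,.168)])&~used;used|=f;out.append(f)
      ~~~~^^^^^^^^^^^^^^^^^^^^^^^^^^^^
  File "fit.py", line 9, in poly
    h=cv2.convexHull(((project(n,P)-[u0,v0]+.5)*SS*16).astype(np.int32))
                       ~~~~~~~^^^^^
  File "fit.py", line 4, in project
    c=r.get_calibration(n);f=192/np.tan(np.radians(c["vertical_fov"])/2)
ValueError: time passes only in moves, steps and waits

real	0m7.613s
user	0m4.783s
sys	0m0.415s
```

```bash
python3 - <<'E'
import pickle
from bench import r
pickle.dump({n:r.get_calibration(n) for n in("top","side")},open("cal.pkl","wb"));print(r.get_obs()["clock"])
E
sed -i 's/r\.get_calibration(\(\w*\))/CAL[\1]/g' h.py fit.py
sed -i '1i import pickle\nCAL=pickle.load(open("cal.pkl","rb"))' h.py
time python3 fit.py
```

```text
0.8
top L [197.  174.5]
(334, np.float64(0.5387), np.float64(0.1508), np.float64(14.6))
(348, np.float64(0.5385), np.float64(0.151), np.float64(9.7))
(357, np.float64(0.5386), np.float64(0.1508), np.float64(17.9))
(367, np.float64(0.5388), np.float64(0.1508), np.float64(21.3))
(373, np.float64(0.5385), np.float64(0.151), np.float64(4.3))
(378, np.float64(0.5384), np.float64(0.1511), np.float64(6.4))
top R [305.1 176.3]
(355, np.float64(0.5257), np.float64(-0.1482), np.float64(6.5))
(357, np.float64(0.5257), np.float64(-0.1482), np.float64(4.1))
(362, np.float64(0.5259), np.float64(-0.1482), np.float64(9.4))
(373, np.float64(0.5257), np.float64(-0.1484), np.float64(10.3))
(374, np.float64(0.5258), np.float64(-0.1481), np.float64(8.5))
(382, np.float64(0.5256), np.float64(-0.1485), np.float64(4.7))
side L [233.7 212.6]
(102, np.float64(0.5385), np.float64(0.1505), np.float64(15.0))
(102, np.float64(0.5385), np.float64(0.1505), np.float64(15.1))
(109, np.float64(0.5385), np.float64(0.1507), np.float64(22.0))
(111, np.float64(0.5384), np.float64(0.1508), np.float64(24.9))
(118, np.float64(0.5385), np.float64(0.1507), np.float64(31.3))
(118, np.float64(0.5387), np.float64(0.1507), np.float64(28.9))
side R [245.7 156.5]
(46, np.float64(0.5265), np.float64(-0.1491), np.float64(14.4))
(47, np.float64(0.5266), np.float64(-0.1487), np.float64(20.0))
(57, np.float64(0.5266), np.float64(-0.1491), np.float64(26.7))
(60, np.float64(0.5266), np.float64(-0.1483), np.float64(26.4))
(61, np.float64(0.5264), np.float64(-0.149), np.float64(55.8))
(63, np.float64(0.5263), np.float64(-0.1491), np.float64(5.9))
real	0m14.242s
user	0m14.720s
sys	0m0.116s
```

Run:
```python
from h import *
o=r.get_obs();R=Ro.from_rotvec(o["orientation"]).as_matrix();print(R.round(3))
print(np.degrees(np.arctan2(R[1,1],R[0,1])),np.degrees(np.arctan2(R[1,0],R[0,0])))
print(np.degrees(np.arctan2(-.628,.248)))
```

```text
[[ 0.93   0.368 -0.   ]
 [ 0.368 -0.93  -0.   ]
 [-0.     0.    -1.   ]]
-68.41365724967133 21.586342736123026
-68.45071552880619
```

```bash
R="[0.0139,0.02395,0,0,0,0.0684,0.0854]"; python3 -m handwheel '[[[0.0139,0.02395,0,0,0,0.0684,0.05],[0.0139,0.02395,0,0,0,0.0684,0.05],[0.0139,0.02395,0,0,0,0.0684,0.05],[0.0139,0.02395,0,0,0,0.0684,0.05],[0.0139,0.02395,0,0,0,0.0684,0.05],[0.0139,0.02395,0,0,0,0.0684,0.05],[0.0139,0.02395,0,0,0,0.0684,0.05],[0.0139,0.02395,0,0,0,0.0684,0.05],[0.0139,0.02395,0,0,0,0.0684,0.05],[0.0139,0.02395,0,0,0,0.0684,0.05]]]' 20
python3 -m handwheel '[[[0.0139,0.02395,0,0,0,0.0684,0.05],[0.0139,0.02395,0,0,0,0.0684,0.05],[0.0139,0.02395,0,0,0,0.0684,0.05],[0.0139,0.02395,0,0,0,0.0684,0.05],[0.0139,0.02395,0,0,0,0.0684,0.05],[0.0139,0.02395,0,0,0,0.0684,0.05],[0.0139,0.02395,0,0,0,0.0684,0.05],[0.0139,0.02395,0,0,0,0.0684,0.05],[0.0139,0.02395,0,0,0,0.0684,0.05],[0.0139,0.02395,0,0,0,0.0684,0.05]]]'
python3 -m handwheel '[[[0,0,0,0,0,0,0.05],[0,0,0,0,0,0,0.05],[0,0,0,0,0,0,0.05]]]'
cat > st.py <<'E'
from h import *
import sys
o=r.get_obs();R=Ro.from_rotvec(o["orientation"]).as_matrix()
print("t",round(o["clock"],2),"tcp",o["tcp_pos"].round(4),"jawyaw",np.degrees(np.arctan2(R[1,1],R[0,1])).round(2),"z",R[:,2].round(4),"F",o["contact_force"].round(2),"M",o["moment"].round(3),"w",round(o["grip_width"]*1e3,2),"j",o["joints"].round(3))
E
python3 st.py
```

```text
clock: 1.63
tcp_pos: [0.3881, -0.3866, 0.3041]
orientation: [2.706, 1.595, 0.0]
contact_force: [0.4, -0.6, 0.3]
grip_width: 0.05
clock: 2.47
tcp_pos: [0.5269, -0.147, 0.3041]
orientation: [2.014, 2.41, 0.0]
contact_force: [-0.1, -0.6, -0.1]
grip_width: 0.0497
clock: 2.72
tcp_pos: [0.5261, -0.1491, 0.3038]
orientation: [-2.021, -2.406, 0.001]
contact_force: [-0.9, -0.2, -0.3]
grip_width: 0.0499
t 2.72 tcp [ 0.5261 -0.1491  0.3038] jawyaw 9.94 z [-5.e-04 -6.e-04 -1.e+00] F [-0.94 -0.15 -0.27] M [-0.021  0.031  0.021] w 49.86 j [ 0.545  0.305 -0.465  1.839  0.158  1.035  0.191]
```

```bash
python3 -m handwheel '[[[0,0.0005,-0.015,0,0,0,0.04],[0,0,-0.015,0,0,0,0.04],[0,0,-0.015,0,0,0,0.04],[0,0,-0.0143,0,0,0,0.04],[0,0,0,0,0,0,0.04],[0,0,0,0,0,0,0.04]]]' 20
python3 st.py
python3 - <<'E'
from h import *
a=[]
for n in("side","top"):
    p,d=r.grab_frame(n);u,v,_=w2pix(n,[.526,-.1486,.18]);u,v=int(u),int(v)
    a.append(cv2.resize(p[v-24:v+25,u-24:u+25,::-1],(400,400),interpolation=cv2.INTER_CUBIC))
cv2.imwrite("pics/z1.png",np.hstack(a))
E
```

```text
clock: 3.22
tcp_pos: [0.5255, -0.1494, 0.2442]
orientation: [-2.022, -2.403, 0.002]
contact_force: [0.4, 0.3, 1.5]
grip_width: 0.0399
t 3.22 tcp [ 0.5255 -0.1494  0.2442] jawyaw 9.85 z [-1.8e-03 -1.0e-04 -1.0e+00] F [0.42 0.34 1.46] M [-0.038 -0.     0.002] w 39.87 j [ 0.528  0.372 -0.451  1.899  0.201  0.917  0.152]
```

View pics/z1.png

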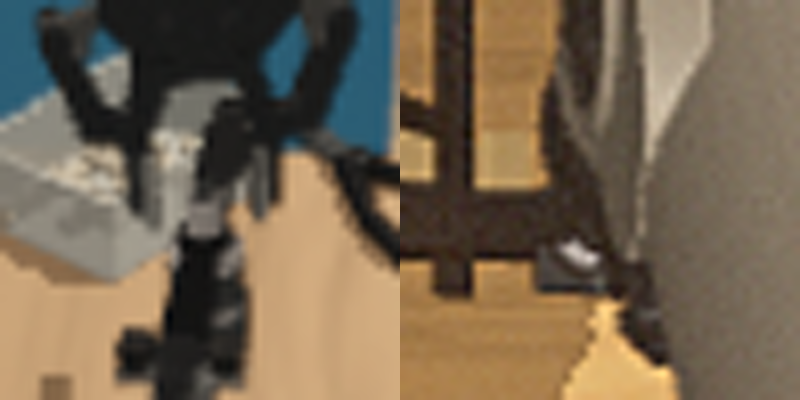

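```bash
python3 -m handwheel '[[[0.0004,0.0006,0,0,0,0,0.021],[0,0,0,0,0,0,0.021],[0,0,0,0,0,0,0.021],[0,0,0,0,0,0,0.021]]]' 20
python3 st.py
python3 -m handwheel '[[[0,0,0,0,0,0,0.010],[0,0,0,0,0,0,0.01],[0,0,0,0,0,0,0.01],[0,0,0,0,0,0,0.01]]]' 20
python3 st.py
python3 -m handwheel '[[[0,0,0,0,0,0,0.010],[0,0,0,0,0,0,0.01],[0,0,0,0,0,0,0.01],[0,0,0,0,0,0,0.01]]]' 20
python3 st.py
```

```text
clock: 3.65
tcp_pos: [0.5269, -0.1476, 0.245]
orientation: [2.02, 2.406, 0.0]
contact_force: [0.2, -1.0, 0.4]
grip_width: 0.021
t 3.65 tcp [ 0.5269 -0.1476  0.245 ] jawyaw 9.97 z [ 7.e-04 -2.e-04 -1.e+00] F [ 0.15 -1.01  0.36] M [-0.025 -0.025 -0.021] w 21.03 j [ 0.525  0.372 -0.452  1.897  0.202  0.916  0.151]
clock: 3.98
tcp_pos: [0.5257, -0.1478, 0.2448]
orientation: [-2.02, -2.404, 0.003]
contact_force: [-5.9, -0.8, 6.0]
grip_width: 0.0152
t 3.98 tcp [ 0.5257 -0.1478  0.2448] jawyaw 9.94 z [-2.6e-03 -6.0e-04 -1.0e+00] F [-5.88 -0.78  5.96] M [-0.01   1.066 -0.055] w 15.19 j [ 0.526  0.371 -0.452  1.898  0.202  0.919  0.15 ]
clock: 4.32
tcp_pos: [0.5256, -0.1479, 0.2448]
orientation: [-2.02, -2.404, 0.003]
contact_force: [-5.5, -0.3, 5.1]
grip_width: 0.0152
t 4.32 tcp [ 0.5256 -0.1479  0.2448] jawyaw 9.94 z [-2.7e-03 -6.0e-04 -1.0e+00] F [-5.51 -0.26  5.15] M [-0.049  1.075 -0.026] w 15.19 j [ 0.526  0.371 -0.452  1.899  0.202  0.919  0.15 ]
```

```bash
python3 -m handwheel '[[[-0.0008,0,0.0004,0,0,0,0.01],[0,0,0,0,0,0,0.01],[0,0,0,0,0,0,0.01]]]' 30
python3 st.py
python3 -m handwheel '[[[0,0,0,0,0,0.02,0.01],[0,0,0,0,0,0.02,0.01],[0,0,0,0,0,0,0.01],[0,0,0,0,0,0,0.01]]]'
python3 st.py
```

```text
clock: 4.57
tcp_pos: [0.5255, -0.1478, 0.245]
orientation: [-2.02, -2.405, 0.002]
contact_force: [-3.4, -1.4, 2.8]
grip_width: 0.0151
t 4.57 tcp [ 0.5255 -0.1478  0.245 ] jawyaw 9.95 z [-1.e-03 -4.e-04 -1.e+00] F [-3.37 -1.44  2.8 ] M [-0.188  0.727 -0.003] w 15.1 j [ 0.526  0.37  -0.452  1.9    0.201  0.917  0.151]
clock: 4.9
tcp_pos: [0.5255, -0.1478, 0.2449]
orientation: [-1.971, -2.445, 0.001]
contact_force: [-4.7, -1.4, 4.2]
grip_width: 0.0149
t 4.9 tcp [ 0.5255 -0.1478  0.2449] jawyaw 12.27 z [-1.1e-03 -2.0e-04 -1.0e+00] F [-4.69 -1.4   4.22] M [-0.285  1.086 -0.022] w 14.93 j [ 0.533  0.372 -0.461  1.899  0.205  0.918  0.188]
```

```bash
for i in 1 2 3; do python3 -m handwheel '[[[0,0,0,0,0,0.02,0.01],[0,0,0,0,0,0,0.01],[0,0,0,0,0,0,0.01]]]' >/dev/null
python3 st.py; done
```

```text
t 5.15 tcp [ 0.5255 -0.1478  0.2449] jawyaw 13.4 z [-1.2e-03 -2.0e-04 -1.0e+00] F [-5.01 -2.03  4.19] M [-0.281  1.123 -0.103] w 15.02 j [ 0.536  0.372 -0.465  1.899  0.207  0.918  0.206]
t 5.4 tcp [ 0.5255 -0.1478  0.2449] jawyaw 14.55 z [-1.1e-03 -1.0e-04 -1.0e+00] F [-5.24 -1.55  4.44] M [-0.321  1.079 -0.114] w 14.71 j [ 0.539  0.373 -0.469  1.899  0.209  0.919  0.225]
t 5.65 tcp [ 0.5255 -0.1478  0.2449] jawyaw 15.7 z [-1.2e-03 -2.0e-04 -1.0e+00] F [-6.34 -0.99  5.05] M [-0.272  1.077 -0.089] w 14.67 j [ 0.543  0.374 -0.473  1.898  0.211  0.919  0.243]
```

```bash
for i in 1 2; do python3 -m handwheel '[[[0,0,0,0,0,0.02,0.01],[0,0,0,0,0,0,0.01],[0,0,0,0,0,0,0.01]]]' >/dev/null
python3 st.py; done
python3 - <<'E'
from h import *
m=[]
for i in range(4):
    r.grab_frame("side"); m.append(r.get_obs()["moment"][2])
print(np.mean(m),m)
E
```

```text
t 5.9 tcp [ 0.5255 -0.1479  0.2449] jawyaw 16.83 z [-1.2e-03 -1.0e-04 -1.0e+00] F [-4.75 -0.92  4.44] M [-0.305  1.094 -0.146] w 14.79 j [ 0.546  0.374 -0.477  1.898  0.213  0.92   0.261]
t 6.15 tcp [ 0.5255 -0.1479  0.245 ] jawyaw 17.98 z [-1.2e-03 -2.0e-04 -1.0e+00] F [-4.85 -1.93  4.93] M [-0.258  1.135 -0.134] w 14.61 j [ 0.549  0.375 -0.481  1.898  0.215  0.92   0.279]
-0.12562908951974155 [np.float64(-0.13099866972405458), np.float64(-0.10834454208138286), np.float64(-0.0817167958720762), np.float64(-0.18145635040145258)]
```

```bash
for i in 1 2 3; do python3 -m handwheel '[[[0,0,0,0,0,0.02,0.01],[0,0,0,0,0,0.02,0.01],[0,0,0,0,0,0,0.01],[0,0,0,0,0,0,0.01]]]' >/dev/null
python3 st.py; done
```

```text
t 6.68 tcp [ 0.5255 -0.1478  0.2449] jawyaw 20.27 z [-1.2e-03 -2.0e-04 -1.0e+00] F [-5.58 -0.49  4.52] M [-0.272  1.052 -0.121] w 14.63 j [ 0.556  0.376 -0.489  1.898  0.219  0.921  0.316]
t 7.02 tcp [ 0.5255 -0.1479  0.2449] jawyaw 22.57 z [-1.3e-03 -2.0e-04 -1.0e+00] F [-5.28 -1.84  5.71] M [-0.338  1.124 -0.14 ] w 15.12 j [ 0.562  0.378 -0.497  1.897  0.223  0.922  0.352]
t 7.35 tcp [ 0.5255 -0.1478  0.245 ] jawyaw 24.86 z [-1.2e-03 -2.0e-04 -1.0e+00] F [-5.86 -1.32  5.25] M [-0.325  1.135 -0.106] w 14.64 j [ 0.569  0.379 -0.506  1.897  0.227  0.923  0.389]
```

```bash
python3 -m handwheel '[[[-0.0005,0,0.0001,0,0,0.06,0.01],[0,0,0,0,0,0.06,0.01],[0,0,0,0,0,0.06,0.01],[0,0,0,0,0,0.06,0.01],[0,0,0,0,0,0.06,0.01],[0,0,0,0,0,0.06,0.01]]]' >/dev/null
python3 st.py;  python3 -m handwheel '[[[0,0,0.0001,0,0,0.06,0.01],[0,0,0,0,0,0.06,0.01],[0,0,0,0,0,0.06,0.01],[0,0,0,0,0,0.06,0.01],[0,0,0,0,0,0.06,0.01],[0,0,0,0,0,0.06,0.01]]]' >/dev/null
python3 st.py
```

```text
t 7.85 tcp [ 0.5253 -0.1479  0.2451] jawyaw 45.65 z [-5.e-04 -2.e-04 -1.e+00] F [-3.76 -1.98  3.25] M [-0.345  0.945 -0.137] w 14.71 j [ 0.628  0.392 -0.581  1.894  0.264  0.933  0.719]
t 8.35 tcp [ 0.5252 -0.148   0.2452] jawyaw 66.26 z [-6.e-04 -3.e-04 -1.e+00] F [-4.47 -1.33  4.28] M [-0.345  0.893 -0.16 ] w 14.74 j [ 0.686  0.408 -0.657  1.89   0.304  0.945  1.044]
```

```bash
for i in 1; do python3 -m handwheel '[[[-0.0003,0,0.0001,0,0,0.06,0.01],[0,0,0,0,0,0.06,0.01],[0,0,0,0,0,0.06,0.01],[0,0,0,0,0,0.06,0.01],[0,0,0,0,0,0.06,0.01],[0,0,0.0001,0,0,0.06,0.01],[0,0,0,0,0,0.06,0.01],[0,0,0,0,0,0.06,0.01],[0,0,0,0,0,0.06,0.01]]]' >/dev/null
python3 st.py; done;  python3 -m handwheel '[[[0,0,0.0001,0,0,0.06,0.01],[0,0,0,0,0,0.06,0.01],[0,0,0,0,0,0.06,0.01],[0,0,0,0,0,0.06,0.01],[0,0,0,0,0,0.06,0.01],[0,0,0.0001,0,0,0.06,0.01],[0,0,0,0,0,0.06,0.01],[0,0,0,0,0,0.06,0.01],[0,0,0,0,0,0.06,0.01]]]' >/dev/null
python3 st.py
```

```text
t 9.1 tcp [ 0.5251 -0.148   0.2454] jawyaw 97.2 z [-2.e-04 -2.e-04 -1.e+00] F [-3.73 -2.09  4.11] M [-0.389  0.716 -0.12 ] w 14.73 j [ 0.774  0.439 -0.775  1.885  0.369  0.967  1.529]
t 9.85 tcp [ 0.5252 -0.1482  0.2455] jawyaw 128.13 z [-2.e-04 -3.e-04 -1.e+00] F [-3.99 -3.16  2.76] M [-0.494  0.744 -0.126] w 14.56 j [ 0.859  0.478 -0.895  1.88   0.442  0.996  2.007]
```

```bash
python3 -m handwheel '[[[0,0,0.0001,0,0,0.06,0.01],[0,0,0,0,0,0.06,0.01],[0,0,0,0,0,0.06,0.01],[0,0,0,0,0,0.06,0.01],[0,0,0,0,0,0.06,0.01],[0,0,0.0001,0,0,0.06,0.01],[0,0,0,0,0,0.06,0.01],[0,0,0,0,0,0.06,0.01],[0,0,0,0,0,0.04,0.01]]]' >/dev/null
python3 st.py
```

```text
t 10.6 tcp [ 0.5253 -0.1483  0.2457] jawyaw 157.92 z [-0.e+00 -2.e-04 -1.e+00] F [-2.43 -2.83  1.94] M [-0.543  0.653 -0.151] w 15.31 j [ 0.937  0.526 -1.014  1.875  0.52   1.033  2.462]
```

```bash
python3 -m handwheel '[[[0,0,0,0,0,-0.03,0.01],[0,0,0,0,0,-0.03,0.01],[0,0,0,0,0,0,0.01],[0,0,0,0,0,0,0.04],[0,0,0,0,0,0,0.04],[0,0,0,0,0,0,0.04],[0,0,0,0,0,0,0.04]]]'
python3 st.py
python3 -m handwheel '[[[0,0,0.01,0,0,0,0.04],[0,0,0.015,0,0,0,0.04],[0,0,0.02,0,0,0,0.04],[0,0,0.015,0,0,0,0.04]]]'
python3 -m handwheel '[[[0.0006,0.015,0,0,0,-0.07,0.04],[0.0006,0.015,0,0,0,-0.07,0.04],[0.0006,0.015,0,0,0,-0.07,0.04],[0.0006,0.015,0,0,0,-0.07,0.04],[0.0006,0.015,0,0,0,-0.07,0.04],[0.0006,0.015,0,0,0,-0.07,0.04],[0.0006,0.015,0,0,0,-0.07,0.04],[0.0006,0.015,0,0,0,-0.07,0.04],[0.0006,0.015,0,0,0,-0.07,0.04],[0.0006,0.015,0,0,0,-0.07,0.04]]]'
python3 -m handwheel '[[[0.0006,0.015,0,0,0,-0.07,0.04],[0.0006,0.015,0,0,0,-0.07,0.04],[0.0006,0.015,0,0,0,-0.07,0.04],[0.0006,0.015,0,0,0,-0.07,0.04],[0.0006,0.015,0,0,0,-0.07,0.04],[0.0006,0.015,0,0,0,-0.07,0.04],[0.0006,0.015,0,0,0,-0.07,0.04],[0.0006,0.015,0,0,0,-0.07,0.04],[0.0006,0.013,0,0,0,-0.07,0.04],[0,0,0,0,0,0,0.04]]]'
python3 -m handwheel '[[[0,0,0,0,0,0,0.04],[0,0,0,0,0,0,0.04]]]' >/dev/null
python3 st.py
```

```text
clock: 11.18
tcp_pos: [0.5255, -0.1471, 0.2459]
orientation: [-1.674, 2.657, 0.0]
contact_force: [-0.6, 0.3, 0.3]
grip_width: 0.0401
t 11.18 tcp [ 0.5255 -0.1471  0.2459] jawyaw 154.41 z [ 8.e-04  7.e-04 -1.e+00] F [-0.61  0.32  0.29] M [-0.04   0.052 -0.056] w 40.09 j [ 0.927  0.52  -1.     1.876  0.509  1.027  2.407]
clock: 11.52
tcp_pos: [0.5256, -0.1471, 0.3077]
orientation: [-1.674, 2.657, -0.001]
contact_force: [-0.8, 0.3, -0.7]
grip_width: 0.04
clock: 12.35
tcp_pos: [0.5313, 0.0036, 0.3067]
orientation: [-0.655, 3.072, 0.0]
contact_force: [1.3, -0.2, 0.3]
grip_width: 0.0404
clock: 13.18
tcp_pos: [0.5362, 0.1391, 0.307]
orientation: [0.32, 3.124, 0.004]
contact_force: [0.6, 0.7, -0.3]
grip_width: 0.0399
t 13.35 tcp [0.5367 0.1347 0.306 ] jawyaw 78.24 z [ 1.e-04 -5.e-04 -1.e+00] F [ 0.6  -0.15  0.01] M [-0.018  0.039 -0.016] w 39.97 j [ 0.286  0.384 -0.811  1.805  0.312  1.086  0.729]
```

```bash
python3 -m handwheel '[[[0.0006,0.009,0,0,0,-0.03,0.04],[0.0005,0.0077,0,0,0,-0.026,0.04],[0,0,0,0,0,0,0.04],[0,0,0,0,0,0,0.04]]]' >/dev/null; python3 st.py
python3 - <<'E'
from h import *
from fit import cost,project
from scipy.optimize import minimize
P,_=r.grab_frame("top");S,_=r.grab_frame("side")
np.save("t2.npy",P);np.save("s2.npy",S)
cv2.imwrite("pics/s2.png",S[:,:,::-1])
cv2.imwrite("pics/t2.png",P[:,:,::-1])
# R nut yaw scan
for n,im in (("top",P),("side",S)):
    c=project(n,np.array([[.526,-.1486,.18]]))[0];u0,v0=np.round(c).astype(int)-8
    print(n,[(y,round(min(cost(n,im.astype(float),.526+dx,-.1486+dy,np.radians(y),u0,v0)[0] for dx in(-.001,-.0005,0,.0005,.001) for dy in (-.0005,0,.0005)))) for y in range(0,60,5)])
E
```

```text
t 13.68 tcp [0.5378 0.1513 0.3058] jawyaw 75.01 z [-1.e-04 -3.e-04 -1.e+00] F [ 0.13  0.09 -0.26] M [-0.027  0.01  -0.059] w 40.18 j [ 0.246  0.391 -0.8    1.794  0.314  1.089  0.645]
top [(0, 562), (5, 561), (10, 504), (15, 519), (20, 462), (25, 474), (30, 475), (35, 491), (40, 576), (45, 591), (50, 611), (55, 609)]
side [(0, 210), (5, 220), (10, 222), (15, 185), (20, 141), (25, 114), (30, 96), (35, 93), (40, 101), (45, 110), (50, 125), (55, 141)]
```

View pics/t2.png

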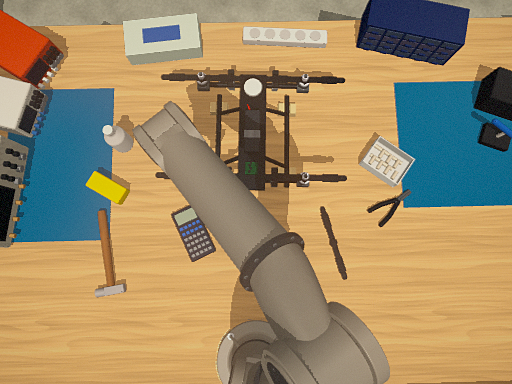

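View pics/s2.png

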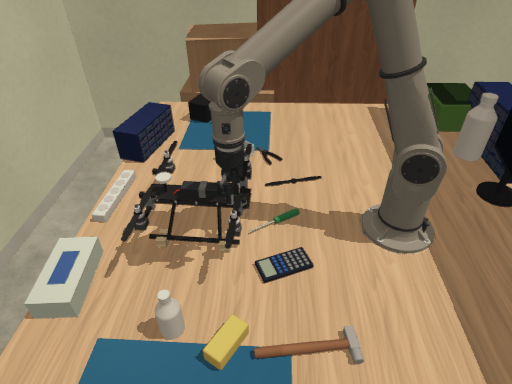

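```bash
python3 -m handwheel '[[[0,0,-0.015,0,0,0,0.04],[0,0,-0.015,0,0,0,0.04],[0,0,-0.015,0,0,0,0.04],[0,0,-0.0156,0,0,0,0.04],[0,0,0,0,0,0,0.03],[0,0,0,0,0,0,0.021],[0,0,0,0,0,0,0.021],[0,0,0,0,0,0,0.021]]]' 20
python3 st.py
python3 - <<'E'
from h import *
a=[]
for n in("side","top"):
    p,d=r.grab_frame(n);u,v,_=w2pix(n,[.538,.1507,.18]);u,v=int(u),int(v)
    a.append(cv2.resize(p[v-24:v+25,u-24:u+25,::-1],(400,400),interpolation=cv2.INTER_CUBIC))
cv2.imwrite("pics/z3.png",np.hstack(a))
E
```

```text
clock: 14.45
tcp_pos: [0.5382, 0.1522, 0.2463]
orientation: [0.411, 3.113, 0.001]
contact_force: [0.0, -0.4, 0.6]
grip_width: 0.021
t 14.45 tcp [0.5382 0.1522 0.2463] jawyaw 74.94 z [ 1.7e-03  5.0e-04 -1.0e+00] F [ 0.02 -0.37  0.59] M [ 0.02  -0.061  0.016] w 21.0 j [ 0.212  0.458 -0.768  1.854  0.379  0.98   0.588]
```

View pics/z3.png

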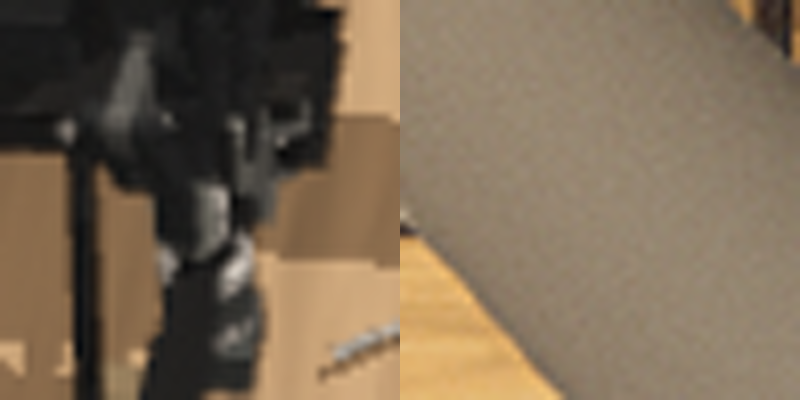

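```bash
python3 -m handwheel '[[[0,-0.0008,-0.0006,0,0,0,0.021],[0,0,0,0,0,0,0.010],[0,0,0,0,0,0,0.01],[0,0,0,0,0,0,0.01],[0,0,0,0,0,0,0.01],[0,0,0,0,0,0,0.01]]]' 20
python3 st.py
python3 -m handwheel '[[[0,0,0,0,0,0,0.010],[0,0,0,0,0,0,0.01]]]' 30 >/dev/null
python3 st.py
```

```text
clock: 15.05
tcp_pos: [0.5379, 0.1515, 0.2449]
orientation: [0.412, 3.114, 0.0]
contact_force: [0.5, -0.3, 4.6]
grip_width: 0.0152
t 15.05 tcp [0.5379 0.1515 0.2449] jawyaw 74.94 z [ 7.e-04  2.e-04 -1.e+00] F [ 0.53 -0.3   4.63] M [-0.009 -0.098 -0.015] w 15.23 j [ 0.212  0.459 -0.767  1.856  0.38   0.978  0.589]
t 15.22 tcp [0.5379 0.1514 0.2449] jawyaw 74.94 z [ 8.e-04  2.e-04 -1.e+00] F [-0.32 -0.11  3.97] M [-0.012 -0.112  0.006] w 14.8 j [ 0.212  0.459 -0.767  1.856  0.38   0.978  0.588]
```

Well centred. Feel counter-clockwise first (gently), then clockwise.

```bash
for i in 1 2; do python3 -m handwheel '[[[0,0,0.0001,0,0,0.02,0.01],[0,0,0,0,0,0.02,0.01],[0,0,0,0,0,0,0.01],[0,0,0,0,0,0,0.01]]]' >/dev/null
python3 st.py; done
```

```text
t 15.55 tcp [0.5379 0.1515 0.2449] jawyaw 77.24 z [ 6.e-04  4.e-04 -1.e+00] F [1.04 0.16 5.41] M [ 0.061 -0.293 -0.067] w 15.04 j [ 0.219  0.462 -0.776  1.855  0.385  0.98   0.624]
t 15.88 tcp [0.5379 0.1514 0.2449] jawyaw 79.52 z [ 5.e-04  4.e-04 -1.e+00] F [2.25 1.1  3.91] M [ 0.133 -0.496 -0.127] w 14.82 j [ 0.225  0.464 -0.785  1.855  0.39   0.982  0.66 ]
```

```bash
for i in 1; do python3 -m handwheel '[[[0,0,0,0,0,0.02,0.01],[0,0,0,0,0,0.02,0.01],[0,0,0,0,0,0,0.01],[0,0,0,0,0,0,0.01]]]' >/dev/null
python3 st.py; done
```

```text
t 16.22 tcp [0.5379 0.1515 0.2449] jawyaw 81.82 z [ 5.e-04  5.e-04 -1.e+00] F [3.16 1.22 4.4 ] M [ 0.211 -0.631 -0.215] w 14.53 j [ 0.232  0.467 -0.794  1.855  0.396  0.984  0.695]
```

Solid (−0.215 N m at 0.12 rad, still rising): back off and try clockwise.

```bash
python3 -m handwheel '[[[0,0,0,0,0,-0.04,0.01],[0,0,0,0,0,-0.04,0.01],[0,0,0,0,0,-0.04,0.01],[0,0,0,0,0,0,0.01],[0,0,0,0,0,0,0.01]]]' >/dev/null
python3 st.py; for i in 1 2 3 4; do python3 -m handwheel '[[[0,0,0,0,0,-0.02,0.01],[0,0,0,0,0,-0.02,0.01],[0,0,0,0,0,0,0.01],[0,0,0,0,0,0,0.01]]]' >/dev/null
python3 st.py; done
```

```text
t 16.63 tcp [0.5379 0.1514 0.2449] jawyaw 75.02 z [ 6.e-04  0.e+00 -1.e+00] F [2.91 0.85 4.15] M [ 0.2   -0.685 -0.029] w 14.44 j [ 0.212  0.459 -0.767  1.856  0.38   0.978  0.59 ]
t 16.97 tcp [0.5378 0.1514 0.2449] jawyaw 72.67 z [ 4.e-04  1.e-04 -1.e+00] F [3.26 1.18 4.59] M [ 0.282 -0.81   0.016] w 14.88 j [ 0.206  0.456 -0.758  1.856  0.375  0.976  0.553]
t 17.3 tcp [0.5378 0.1514 0.2449] jawyaw 70.36 z [ 4.e-04  1.e-04 -1.e+00] F [4.1  0.62 4.65] M [ 0.257 -0.951  0.067] w 14.86 j [ 0.2    0.454 -0.749  1.857  0.369  0.974  0.518]
t 17.63 tcp [0.5378 0.1514 0.2449] jawyaw 68.06 z [ 4.e-04  0.e+00 -1.e+00] F [4.86 0.84 5.22] M [ 0.205 -0.986  0.063] w 15.0 j [ 0.193  0.451 -0.74   1.857  0.364  0.972  0.482]
t 17.97 tcp [0.5378 0.1513 0.2449] jawyaw 65.77 z [ 3.e-04  0.e+00 -1.e+00] F [4.52 0.98 4.63] M [ 0.243 -1.062  0.149] w 14.89 j [ 0.187  0.449 -0.731  1.857  0.359  0.971  0.446]
```

```bash
for i in 1 2 3; do python3 -m handwheel '[[[0,0,0,0,0,-0.015,0.01],[0,0,0,0,0,-0.015,0.01],[0,0,0,0,0,0,0.01],[0,0,0,0,0,0,0.01]]]' >/dev/null
python3 st.py; done
```

```text
t 18.3 tcp [0.5378 0.1514 0.2449] jawyaw 64.06 z [ 3.e-04  1.e-04 -1.e+00] F [ 4.15 -0.05  4.35] M [ 0.219 -1.028  0.141] w 15.05 j [ 0.182  0.447 -0.725  1.858  0.355  0.969  0.42 ]
t 18.63 tcp [0.5378 0.1513 0.2449] jawyaw 62.34 z [ 3.e-04  0.e+00 -1.e+00] F [4.26 0.75 4.73] M [ 0.253 -0.993  0.1  ] w 14.9 j [ 0.177  0.445 -0.718  1.858  0.351  0.968  0.393]
t 18.97 tcp [0.5378 0.1513 0.2449] jawyaw 60.62 z [ 2.e-04  0.e+00 -1.e+00] F [4.84 0.84 5.17] M [ 0.182 -0.99   0.125] w 14.67 j [ 0.172  0.444 -0.711  1.858  0.348  0.967  0.366]
```

```bash
python3 -m handwheel '[[[0.0004,0,0.0001,0,0,-0.06,0.01],[0,0,0,0,0,-0.06,0.01],[0,0,0,0,0,-0.06,0.01],[0,0,0,0,0,-0.06,0.01],[0,0,0,0,0,-0.06,0.01],[0,0,0,0,0,-0.06,0.01],[0,0,0,0,0,-0.06,0.01],[0,0,0,0,0,-0.06,0.01]]]' >/dev/null
python3 st.py;  python3 -m handwheel '[[[0,0,0.0001,0,0,-0.06,0.01],[0,0,0,0,0,-0.06,0.01],[0,0,0,0,0,-0.06,0.01],[0,0,0,0,0,-0.06,0.01],[0,0,0.0001,0,0,-0.06,0.01],[0,0,0,0,0,-0.06,0.01],[0,0,0,0,0,-0.06,0.01],[0,0,0,0,0,-0.06,0.01],[0,0,0,0,0,-0.06,0.01],[0,0,0,0,0,-0.06,0.01]]]' >/dev/null
python3 st.py
```

```text
t 19.63 tcp [0.5377 0.1512 0.2449] jawyaw 32.95 z [-8.e-04 -4.e-04 -1.e+00] F [3.27 0.43 6.3 ] M [ 0.121 -0.653  0.114] w 14.99 j [ 0.094  0.419 -0.606  1.863  0.289  0.949 -0.067]
t 20.47 tcp [0.5375 0.1511 0.245 ] jawyaw -1.44 z [-1.4e-03 -6.0e-04 -1.0e+00] F [1.93 0.49 6.18] M [ 0.044 -0.506  0.064] w 15.29 j [-0.003  0.394 -0.479  1.869  0.222  0.932 -0.61 ]
```

```bash
python3 -m handwheel '[[[0,0,0.0002,0,0,-0.06,0.01],[0,0,0,0,0,-0.06,0.01],[0,0,0,0,0,-0.06,0.01],[0,0,0,0,0,-0.06,0.01],[0,0,0.0001,0,0,-0.06,0.01],[0,0,0,0,0,-0.06,0.01],[0,0,0,0,0,-0.06,0.01],[0,0,0,0,0,-0.06,0.01],[0,0,0,0,0,-0.06,0.01],[0,0,0,0,0,-0.06,0.01]]]' >/dev/null
python3 st.py;  python3 -m handwheel '[[[0,0,0.0002,0,0,-0.06,0.01],[0,0,0,0,0,-0.06,0.01],[0,0,0,0,0,-0.06,0.01],[0,0,0,0,0,-0.06,0.01],[0,0,0.0001,0,0,-0.06,0.01],[0,0,0,0,0,-0.06,0.01],[0,0,0,0,0,-0.06,0.01],[0,0,0,0,0,-0.06,0.01],[0,0,0,0,0,-0.06,0.01],[0,0,0,0,0,-0.06,0.01]]]' >/dev/null
python3 st.py
python3 -m handwheel '[[[0,0,0,0,0,-0.06,0.01],[0,0,0,0,0,-0.06,0.01],[0,0,0,0,0,0,0.01],[0,0,0,0,0,0,0.01]]]' >/dev/null
python3 st.py
```

```text
t 21.3 tcp [0.5373 0.1512 0.2452] jawyaw -35.81 z [-1.9e-03 -5.0e-04 -1.0e+00] F [1.42 0.52 6.75] M [ 0.094 -0.35   0.103] w 15.13 j [-0.101  0.376 -0.355  1.876  0.161  0.919 -1.156]
t 22.13 tcp [0.5371 0.1514 0.2454] jawyaw -70.19 z [-2.3e-03 -2.0e-04 -1.0e+00] F [1.13 1.03 5.72] M [ 0.294 -0.344  0.153] w 15.08 j [-0.198  0.364 -0.234  1.882  0.104  0.909 -1.706]
t 22.47 tcp [0.5371 0.1514 0.2454] jawyaw -76.91 z [-2.2e-03 -2.0e-04 -1.0e+00] F [1.41 0.57 5.49] M [ 0.23  -0.32   0.135] w 15.09 j [-0.217  0.362 -0.21   1.884  0.093  0.908 -1.813]
```

```bash
python3 -m handwheel '[[[0,0,0,0,0,0.03,0.01],[0,0,0,0,0,0.03,0.01],[0,0,0,0,0,0,0.01],[0,0,0,0,0,0,0.04],[0,0,0,0,0,0,0.04],[0,0,0,0,0,0,0.04],[0,0,0,0,0,0,0.04]]]'
python3 -m handwheel '[[[0,0,0.01,0,0,0,0.04],[0,0,0.015,0,0,0,0.04],[0,0,0.02,0,0,0,0.04],[0,0,0.025,0,0,0,0.04],[0,0,0.025,0,0,0,0.04],[0,0,0.025,0,0,0,0.04]]]'
python3 -m handwheel '[[[-0.02,-0.02,0,0,0,0,0.04],[-0.02,-0.02,0,0,0,0,0.04],[-0.02,-0.02,0,0,0,0,0.04],[-0.02,-0.02,0,0,0,0,0.04],[-0.01,-0.02,0,0,0,0,0.04],[-0.01,-0.03,0,0,0,0,0.04],[0,-0.03,0,0,0,0,0.04],[0,-0.03,0,0,0,0,0.04],[0,-0.03,0,0,0,0,0.04],[0,-0.03,0,0,0,0,0.04]]]'
python3 -m handwheel '[[[0,-0.03,0,0,0,0,0.04],[0,-0.03,0,0,0,0,0.04],[0,-0.03,0,0,0,0,0.04],[0,-0.03,0,0,0,0,0.04],[0,-0.03,0,0,0,0,0.04],[0,-0.03,0,0,0,0,0.04],[0,0,0,0,0,0,0.04],[0,0,0,0,0,0,0.04]]]'
python3 st.py
python3 - <<'E'
from h import *
P=np.mean([r.grab_frame("top")[0].astype(float) for _ in range(3)],0);S=np.mean([r.grab_frame("side")[0].astype(float) for _ in range(3)],0)
np.save("pa.npy",P);np.save("sa.npy",S)
cv2.imwrite("pics/s4.png",S[:,:,::-1]);cv2.imwrite("pics/t4.png",P[:,:,::-1])
E
python3 fit.py
```

```text
clock: 23.05
tcp_pos: [0.5371, 0.1509, 0.2448]
orientation: [3.108, 0.451, -0.004]
contact_force: [-0.8, 0.0, 0.4]
grip_width: 0.0402
clock: 23.55
tcp_pos: [0.5376, 0.1512, 0.3674]
orientation: [3.109, 0.452, -0.001]
contact_force: [1.9, 0.0, -0.8]
grip_width: 0.0397
clock: 24.38
tcp_pos: [0.4375, -0.1, 0.3665]
orientation: [-3.109, -0.452, -0.001]
contact_force: [0.3, 0.8, 0.3]
grip_width: 0.0402
clock: 25.05
tcp_pos: [0.4375, -0.2801, 0.366]
orientation: [-3.11, -0.446, 0.0]
contact_force: [-0.5, 0.9, 0.5]
grip_width: 0.0398
t 25.05 tcp [ 0.4375 -0.2801  0.366 ] jawyaw -73.66 z [-3.e-04  1.e-04 -1.e+00] F [-0.46  0.91  0.5 ] M [ 0.031 -0.066  0.035] w 39.81 j [ 0.32   0.16   0.147  1.855 -0.026  1.129 -0.81 ]
top L [197.  174.5]
(344, np.float64(0.5384), np.float64(0.151), np.float64(40.1))
(352, np.float64(0.5383), np.float64(0.151), np.float64(40.3))
(362, np.float64(0.5384), np.float64(0.1511), np.float64(42.5))
(377, np.float64(0.5384), np.float64(0.151), np.float64(48.8))
(381, np.float64(0.5383), np.float64(0.151), np.float64(46.5))
(398, np.float64(0.5382), np.float64(0.1508
[... 656 characters left out ...]
64(0.5384), np.float64(0.1498), np.float64(53.6))
(120, np.float64(0.5383), np.float64(0.1498), np.float64(36.0))
(124, np.float64(0.5385), np.float64(0.1499), np.float64(29.1))
side R [245.7 156.5]
(42, np.float64(0.5258), np.float64(-0.1507), np.float64(37.5))
(44, np.float64(0.5258), np.float64(-0.1505), np.float64(34.2))
(56, np.float64(0.526), np.float64(-0.1511), np.float64(44.9))
(59, np.float64(0.5252), np.float64(-0.1492), np.float64(23.7))
(59, np.float64(0.5254), np.float64(-0.1491), np.float64(25.6))
(70, np.float64(0.5253), np.float64(-0.1491), np.float64(52.8))[ WARN:0@11.026] global loadsave.cpp:1063 imwrite_ Unsupported depth image for selected encoder is fallbacked to CV_8U.
```

View pics/t4.png

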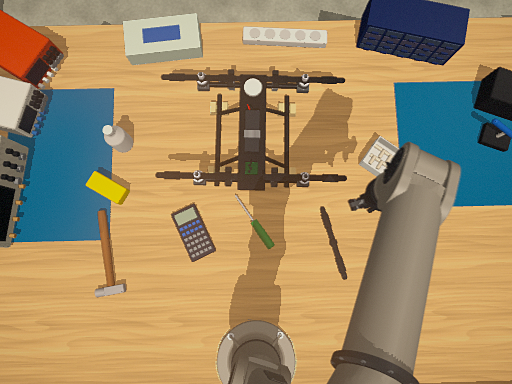

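View pics/s4.png

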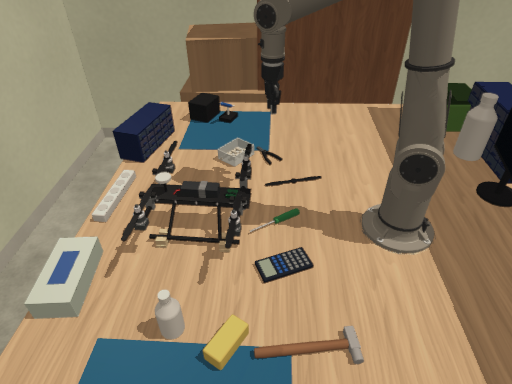

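```bash
python3 -c "
from bench import r
print(r.hand_in())"
```

```text
the job is handed in; nothing more can be done
None
```

Both front propeller nuts are slackened by about 2.4 rad or more, against the 2.09 rad (two flats) asked for. Both are still on their studs. I handed the job in at about 25 s of the 67 s allowed.

- **Right nut:** I tried it counter-clockwise and the torque levelled off at about 0.12 N m, so that is its loosening way. I turned the gripper about 148°. I did not also try it clockwise, because it was already coming loose the first way.
- **Left nut:** Counter-clockwise it went solid. The torque was still rising at 0.215 N m and 0.12 rad, so I backed off, well short of the clip's 0.36 N m limit. Clockwise the torque levelled off at about 0.12 N m, so this is the left-hand thread. I turned the gripper about 152°.

After each nut I eased the turn back by about 0.06 rad, opened the gripper and moved clear.

**Last checks:**
- **Nut angles:** the nut outlines in the final pictures fit the turned positions. The left reads 40–45° against an expected 46°, and the right 27–37° against an expected 34°. These outlines are only about 7 pixels across and repeat every 60°, so they are supporting evidence. The turn itself comes from the gripper rotation, the steady torque and the constant grip width.
- **Surroundings:** by eye, the propellers, airframe and loose things are where they started. In the last top picture the arm covers part of the tub and most of the pliers, but both show unmoved in the side picture.
- **Forces:** the highest readings at the wrist that I took were under 10 N.

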